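# Index the drill jig to its next notch

### The arm

A 6-joint arm with a two-finger parallel gripper is mounted at the origin on the work surface. World frame = base frame: x ahead of the robot, y to its left, z up, the work surface at z = 0. Lengths are in m, angles in rad, forces in N, time in s.
With the tool pointing down it reaches from about 0.325 to 0.85 m from the base axis. Payload 4.4 kg.
Tool frame: the origin (TCP) lies midway between the tips of the shut fingers; the grasp point (between the pads) lies 19 mm behind it (robot.tcp_to_grasp is the z of the grasp point in the tool frame, in m); z points along the fingers, y is the line along which they close (so a half turn about z gives the same grasp; the last joint's range is limited). The gripper opens to 94 mm and grips with 3 to 60 N. Pads are 16 mm wide; open, the fingers measure 119 mm over their backs; the gripper's body (75 mm by 177 mm) begins 78 mm behind the grasp point.
Start: joints at [1.03, 0.207, 1.542, -0, 1.393, -0.15], TCP at [0.219, 0.532, 0.205] pointing down, gripper open.
Joint ranges: [-2.73, 2.73], [-0.86, 2.22], [0.23, 2.46], [-1.11, 4.25], [0.08, 2.63], [-2.82, 2.82]. Speed limits (rad/s): [2.79, 2.79, 3.14, 3.14, 3.14, 3.14].

### API

Orientations are given as a unit quaternion [w, x, y, z].
In Python, from cell import monitor, eyes, robot gives the robot as it stands. The module is installed in compiled form; this text tells all that it offers.
- The arm moves only by the tool apply_moves, never from a script. Its argument "rows" is a list that holds one entry, the list of rows, each a list of 5 numbers: the shift along the tool's x, y, z scaled (see below), then the turn about the tool's z scaled (see below), then the opening, from 0 (shut) to 1 (fully open). In form: [[[tx, ty, tz, spin, jaw], ...]]. A call has 1 to 12 rows; each row shifts and turns the commanded pose from where the row before left it, along the tool's axes as they then stand; what a row does not reach is not made up. The controller multiplies each number of a shift by 0.02 m and each number of a turn by 0.08 rad. A row lasts 1/8 s, in which the tool goes at most 62.5 mm and 10.7 degrees, less where a joint would pass 70% of its speed; a pose out of reach is approached as far as the arm can. A call with a number of a shift or a turn outside -1 to 1 is refused whole. A call with a gripper value outside its range is refused whole. The fingers move at their own pace and stop on an object; the grip force is fixed at half the most. Time passes only in rows, so rows that do not move let the fingers close. It gives the time, the measured TCP pose, the force, the opening and the grip force at its end, in the units of the state.
- monitor.sense(): the state, without advancing time (a new reading comes with each control period).
- eyes.grab_frame(name): name is "scene" or "top" or "wrist"; returns a dict with "pixels" (420x560x3 uint8, red, green, blue), "fx", "fy", "cx", "cy" (pixels), "dist" ([k1, k2, p1, p2, k3] as OpenCV has them; the pictures are not rectified), "rvec" (rotation vector, rad) and "tvec" (3), from world to camera coordinates, as OpenCV has them. Camera axes: x right, y down, z forward; pixel columns grow to the right and rows downward; lengths in m; the calibration is good to about 2 mm. A picture is of the moment at which its call begins. There is no depth.
- robot.close_job(): hands the job in; it is judged then, once.
The state is a dict: "clock": time; "joints": joint angles; "qd": joint speeds; "effort": joint torques, N m; "position": TCP position; "orientation": TCP orientation; "contact_force": force on the tool from outside, world axes, zero at the start; "moment": the same for the moment, N m; "width": finger opening in m; "gripper_force": force on a finger pad.
Only numpy, scipy, OpenCV 4.12 (cv2) and the standard library are available. Lean on these libraries where they do the work, as an engineer would, in place of code of your own. Each camera call takes 0.05 s, during which the arm holds its last target. There are 200 camera calls.

### The job

Index the drill jig one station on: with the fingertips press the red plunger knob down clear of its notch, swing the round table by it one notch counter-clockwise (seen from above), and let the plunger spring fully up into that next notch. Only press and push, do not take hold of the knob; keep off the drill-bush arm and leave the other things on the bench where they are.

Things in the scene. Friction and masses are not known exactly. Their poses are not given: they have to be found in the camera images.
- dial (a joint): turning angle of the jig's round table (with the clamped flange, the index bar and the plunger), rad; 0 at the start with the plunger in its first notch, grows counter-clockwise seen from above; eight notches, one every 45 degrees (0.785 rad), so the next one is at 0.785. Turning takes about 0.2 N m of friction; it stays where it is left and cannot turn while the plunger is up in a notch.
- plunger (a joint): how far the plunger is pressed down, m: 0 = fully up, locked in a notch; 0.014 = down on its stop. From about 0.010 on its nose is clear under the index plate and the table can turn; let go between notches, it rests against the plate's underside at about 0.010. A spring pushes it up with 5 N at the top and 8.5 N at the stop. The nose is rounded and draws itself into a notch from up to 3 mm to either side.
- plunger_top (a point): centre of the floor of the shallow dish in the top of the red plunger knob (the point to press), on the plunger's vertical axis, 113.5 mm from the table's turning axis and about 111 mm above the bench when up. The knob is 52 mm across with a raised rim 4 mm high and 4 mm wide round a dish 44 mm across (free for the fingertips); it goes straight down when pressed, its underside 99 mm above the bench when up, and it travels with the table.
- dial_axis (a point): point on the vertical turning axis of the jig's round table, 110 mm above the bench, at the top of the clamp stud. Around it: clamp nut, aluminium flange 128 mm across (top at 84 mm), steel table 170 mm across, below it the fixed steel index plate 220 mm across (top at 55 mm) with eight rounded notches in its rim and a black mark at each.
- jig: the jig's fixed grey base, 250 by 250 by 18 mm, bolted to the bench; origin under its centre on the turning axis at bench height, x and y along its edges, z up. The plunger starts 157.5 degrees counter-clockwise from its x axis.
- bush_arm: the fixed drill-bush arm on the jig's corner 45 degrees counter-clockwise from the base's x axis, well away from the plunger: a post at 150 mm from the turning axis, 149 mm tall, with an arm (underside 124 mm above the bench) reaching in over the flange to a steel drill bush 45 mm from the axis. Same origin and axes as the base. Not to be touched.
- chuck_key: drill-chuck key, a 100 mm steel T lying beside the jig; a bystander, origin at bench height under its middle
- chip_brush: chip brush 190 mm long with wooden handle, lying beside the jig; a bystander, origin at bench height under its middle
- flange: finished aluminium flange, 128 mm across, 12 mm thick, lying flat; a bystander, origin at bench height under its middle
- c_clamp: small blue screw clamp lying flat, about 100 mm; a bystander, origin at bench height under its middle (of the clamp's back bar)
- spray_can: white and red spray can, 54 mm across, 190 mm tall; a bystander, origin at bench height under its middle
- wash_bottle: white wash bottle, 68 mm across, about 190 mm tall with its bent spout; a bystander, origin at bench height under its middle
- drill_case: open blue drill-bit case, 75 by 120 mm, its lid standing 134 mm tall; a bystander, origin at bench height under its middle (of the tray)

How it is judged:
By the outcome, as a careful person would: the job done as asked, in the order asked, and still so for the second after the job is handed in, with the robot touching nothing.
It also fails if it takes over 42 s, if anything falls off the work surface, if the arm or the gripper's body presses on something with over 40 N, if the wrist force passes 120 N, or if a joint passes its speed limit or range.

## Working session

There is one attempt and no reset: what is moved stays moved. The work goes in short steps, Python scripts to look and compute and a tool call to move; the robot and the scene stay as the last step left them, time stands still between calls to the robot, and variables do not carry over. Pictures are saved under pics/ and viewed, at most 10 in all, crops included, and the job is handed in when it is done.

Besides the shell and the picture viewer there is one more tool, called after "Emit:" by a JSON object that holds its "method" and its "body", one argument or row to a line. apply_moves: Moves the arm, as the interface text tells. Shifts and turns lie within -1 to 1; 1 stands for 0.02 m of shift or 0.08 rad of turn. Its arguments: {"type":"object","properties":{"rows":{"type":"array","items":{"type":"array","items":{"type":"array","items":{"type":"number","minimum":-1,"maximum":1}}}}},"required":["rows"]}

```bash
mkdir -p pics
cat > h.py <<'E'
import numpy as np, cv2
from cell import monitor, eyes, robot
def grab(n,save=None):
    f=eyes.grab_frame(n)
    if save: cv2.imwrite(save,cv2.cvtColor(f["pixels"],cv2.COLOR_RGB2BGR))
    f["K"]=np.array([[f["fx"],0,f["cx"]],[0,f["fy"],f["cy"]],[0,0,1.]]);f["R"]=cv2.Rodrigues(np.array(f["rvec"],float))[0]
    f["C"]=-f["R"].T@np.array(f["tvec"],float).ravel();return f
def onz(f,u,z):
    p=cv2.undistortPoints(np.array(u,float).reshape(-1,1,2),f["K"],np.array(f["dist"],float)).reshape(-1,2)
    d=np.c_[p,np.ones(len(p))]@f["R"]; return f["C"]+d*((z-f["C"][2])/d[:,2])[:,None]
def red(f):
    h=cv2.cvtColor(f["pixels"],cv2.COLOR_RGB2HSV)
    m=(((h[...,0]<8)|(h[...,0]>172))&(h[...,1]>130)&(h[...,2]>60)).astype(np.uint8)
    n,l,s,c=cv2.connectedComponentsWithStats(m)
    return [(s[i],c[i]) for i in range(1,n) if s[i][4]>60]
E
python3 - <<'E'
from h import *
print(monitor.sense())
for n in("top","scene","wrist"):
    f=grab(n,f"pics/{n}0.png");print(n,f["C"])
    for s,c in red(f): print(s,c.round(1),onz(f,c,.113).round(4))
E
```

```text
{'clock': 0.0, 'joints': array([ 1.02949991e+00,  2.07428491e-01,  1.54292204e+00, -1.86356171e-05,
        1.39352872e+00, -1.50530367e-01]), 'qd': array([ 1.62294350e-03, -2.15491055e-04, -6.75711767e-05,  4.04554513e-04,
        8.31701203e-05,  2.04467846e-04]), 'effort': array([ 2.25274212e-03, -3.70872724e+01, -2.81421679e+01,  7.00094551e-02,
        3.58204753e-02, -1.63386130e-04]), 'position': array([0.21862704, 0.53094126, 0.20430116]), 'orientation': array([-3.79014611e-04,  1.94140537e-01,  9.80973060e-01, -1.07868290e-03]), 'contact_force': array([0.05287691, 0.09727826, 0.17516267]), 'moment': array([-0.008444  ,  0.0889644 , -0.00706657]), 'gripper_force': 0.0, 'width': 0.09400489492344598}
top [ 0.32348252 -0.02399556  1.32993742]
[291 227  17  17 234] [299.4 235.2] [[ 0.472  -0.0816  0.113 ]]
[112 260  17  18 198] [121.1 269. ] [[0.3812 0.451  0.113 ]]
scene [ 1.49382058 -0.09295486  0.81795831]
[349   3  13  13 137] [355.1   9.2] [[-1.2894  0.6618  0.113 ]]
[ 63   8  13  13 140] [68.7 13.9] [[-1.2981 -0.974   0.113 ]]
[415 154  25  32 519] [426.2 170.5] [[0.4402 0.4522 0.113 ]]
[229 180  19  15 231] [238.  186.7] [[ 0.4787 -0.0834  0.113 ]]
wrist [0.140545   0.56327485 0.38244184]
[ 270  308   43   33 1199] [290.6 325.5] [[0.3307 0.4979 0.113 ]]
```

View pics/top0.png

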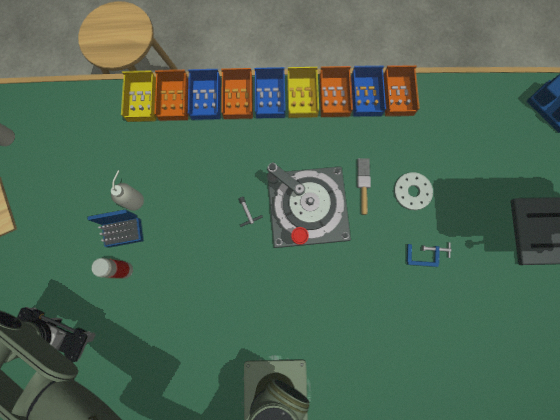

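View pics/scene0.png

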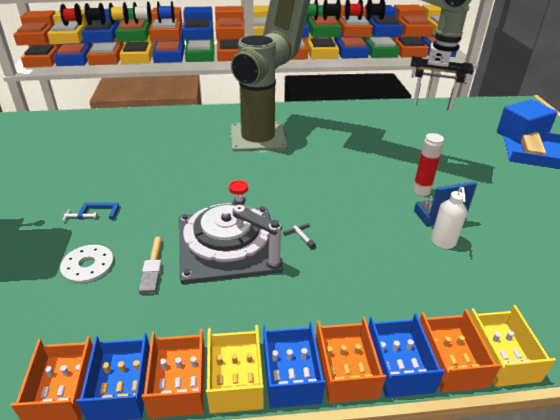

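The top view shows the red knob at (299,235), the stud near (310,201) and the bush-arm post at (272,168). The scene view shows the knob at (238,187). That makes counter-clockwise rightwards in the top picture, away from the bush arm. Next I measure the axis from an enlarged crop.

Run:
```python
from h import *
f=grab("top");p=f["pixels"][150:260,250:370]
cv2.imwrite("pics/c1.png",cv2.cvtColor(cv2.resize(p,None,fx=5,fy=5,interpolation=cv2.INTER_CUBIC),cv2.COLOR_RGB2BGR))
for u,z in(((310,201),.11),((272,168),.149),((271.5,246.5),.018),((350,238.5),.018),((343,167),.018)): print(u,onz(f,u,z).round(4))
k=onz(f,(310,201),.11)[0]; d=onz(f,(299.4,235.2),.113)[0]-k; print(np.hypot(d[0],d[1]),np.degrees(np.arctan2(d[1],d[0])))
```

```text
(310, 201) [[ 0.5765 -0.1172  0.11  ]]
(272, 168) [[ 0.6717 -0.0038  0.149 ]]
(271.5, 246.5) [[0.449  0.0044 0.018 ]]
(350, 238.5) [[ 0.4695 -0.2491  0.018 ]]
(343, 167) [[ 0.709  -0.2382  0.018 ]]
0.11031803453476567 161.25432737514228
```

View pics/c1.png

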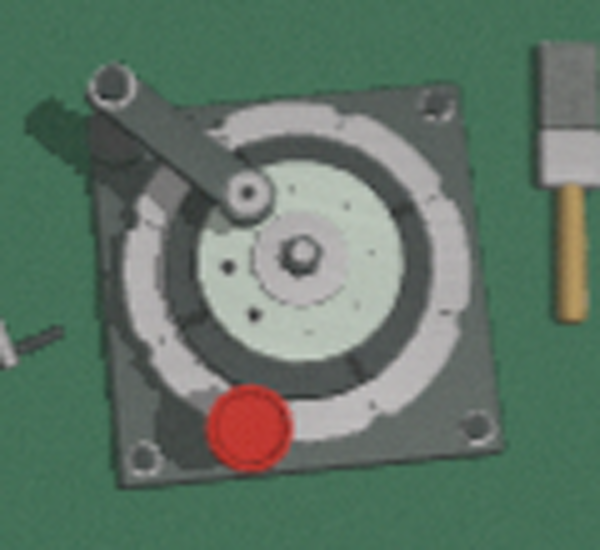

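The crop shows the stud at crop (302,254), i.e. pixel (310,200.5), and the knob at crop (250,428). The radius comes out at 110 mm against the 113.5 mm given, so the points are consistent. I'll go above the knob with the fingers shut.

Emit:
{"method": "apply_moves", "body": {
  "rows": [
    [[-1, -1, -0.5, 0, 0], [-1, -1, -0.5, 0, 0], [-1, -1, -0.5, 0, 0], [-1, -1, -0.5, 0, 0], [-1, -1, 0, 0, 0], [-1, -1, 0, 0, 0], [-1, -1, 0, 0, 0], [-1, -1, 0, 0, 0], [-1, -1, 0, 0, 0], [-1, -1, 0, 0, 0], [-1, -1, 0, 0, 0], [-1, -1, 0, 0, 0]]
  ]
}}

```text
clock: 1.7
position: [0.3496, 0.2174, 0.2453]
orientation: [-0.0, 0.194, 0.981, 0.0]
contact_force: [0.4, 0.6, 0.2]
width: 0.0008
gripper_force: 0.0
```

Emit:
{"method": "apply_moves", "body": {
  "rows": [
    [[-1, -1, 0, 0, 0], [-1, -1, 0, 0, 0], [-1, -1, 0, 0, 0], [-1, -1, 0, 0, 0], [-1, -1, 0, 0, 0], [-1, -1, 0, 0, 0], [-1, -1, 0, 0, 0], [-1, -1, 0, 0, 0], [-1, -1, 0, 0, 0], [-0.7, -0.8, 0, 0, 0], [0, 0, 0, 0, 0], [0, 0, 0, 0, 0]]
  ]
}}

```text
clock: 3.2
position: [0.4538, -0.0362, 0.2453]
orientation: [-0.0, 0.194, 0.981, 0.0]
contact_force: [-0.1, 0.9, 0.1]
width: 0.0002
gripper_force: 0.0
```

Run:
```python
from h import *
s=monitor.sense();print(s["clock"],s["position"],s["orientation"],s["joints"],s["contact_force"],s["width"])
f=grab("wrist","pics/w1.png");print(f["C"])
for a,c in red(f): print(a,c.round(1),onz(f,c,.113).round(4))
```

```text
3.2 [ 0.45384217 -0.03620609  0.24525574] [-3.51057517e-04  1.94110267e-01  9.80979622e-01  2.50383063e-04] [-2.70431934e-01 -8.53834967e-02  1.76736325e+00  4.49427266e-04
  1.46035061e+00 -1.45057716e+00] [-0.12262509  0.91140299  0.14756934] 0.00017451595118219175
[ 0.37563068 -0.00437621  0.42330973]
[ 219  208   48   50 1879] [242.8 233. ] [[ 0.4693 -0.0829  0.113 ]]
```

View pics/w1.png

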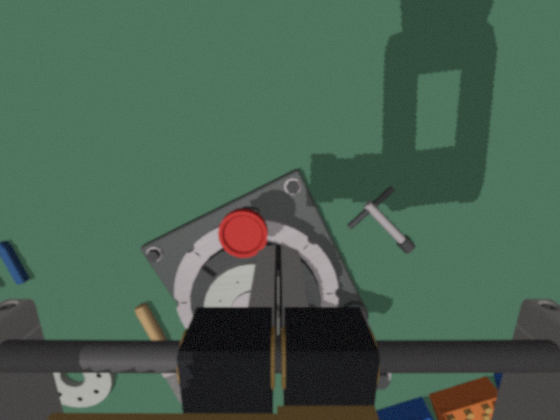

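The wrist view shows the knob at (243,233), which casts to about (0.470,-0.083). That agrees with the top view. I'll check the fingertip geometry in the wrist view and work out the shift needed.

Run:
```python
from h import *
from scipy.spatial.transform import Rotation as Ro
f=grab("wrist");s=monitor.sense();q=s["orientation"];R=Ro.from_quat(np.r_[q[1:],q[0]]).as_matrix()
pt=np.array([[0,0,0],[.008,0,0],[-.008,0,0],[0,.0125,0],[0,-.0125,0],[.008,.0125,-.04],[-.008,.0125,-.04],[0,.0125,-.019],[0,.04,-.05]])
print(f["fx"],(f["R"]@R).round(2).tolist(),cv2.projectPoints((s["position"]+pt@R.T),f["R"],np.array(f["tvec"],float),f["K"],np.array(f["dist"],float))[0].reshape(-1,2).round(0).tolist())
print(R.round(3)); print(R.T@(np.array([.4705,-.0825,.12])-s["position"])*50)
```

```text
313.79960512750966 [[-0.0, 1.0, 0.0], [-0.96, -0.0, -0.29], [-0.29, -0.0, 0.96]] [[279.0, 260.0], [279.0, 248.0], [279.0, 271.0], [299.0, 260.0], [258.0, 260.0], [304.0, 280.0], [304.0, 308.0], [301.0, 274.0], [364.0, 306.0]]
[[-0.925  0.38  -0.   ]
 [ 0.38   0.925  0.   ]
 [ 0.     0.    -1.   ]]
[-1.6534076  -1.83824249  6.26916333]
```

Emit:
{"method": "apply_moves", "body": {
  "rows": [
    [[-0.4, -0.46, 1, 0, 0.1], [-0.4, -0.46, 1, 0, 0.1], [-0.4, -0.46, 1, 0, 0.1], [-0.45, -0.46, 1, 0, 0.1], [0, 0, 1, 0, 0.1], [0, 0, 0.5, 0, 0.1], [0, 0, 0, 0, 0.1], [0, 0, 0, 0, 0.1]]
  ]
}}

```text
clock: 4.3
position: [0.4714, -0.0833, 0.1364]
orientation: [0.001, 0.194, 0.981, -0.0]
contact_force: [0.6, -0.5, 0.0]
width: 0.0094
gripper_force: 0.0
```

Run:
```python
from h import *
s=monitor.sense();print(s["clock"],s["position"],s["contact_force"],s["width"])
f=grab("wrist");print(f["C"])
for a,c in red(f): print(a,c.round(1),onz(f,c,.113).round(4))
p=cv2.projectPoints(np.array([s["position"],[*s["position"][:2],.111]]),f["R"],np.array(f["tvec"],float),f["K"],np.array(f["dist"],float))[0].reshape(-1,2);print(p)
g=f["pixels"][190:350,180:380];cv2.imwrite("pics/w2.png",cv2.cvtColor(cv2.resize(g,None,fx=3.5,fy=3.5,interpolation=cv2.INTER_CUBIC),cv2.COLOR_RGB2BGR))
```

```text
4.3 [ 0.47138478 -0.08328378  0.13635427] [ 0.61115935 -0.46583706  0.03912797] 0.009396150802826417
[ 0.39276417 -0.05129961  0.31420201]
[ 241  204   73   75 3193] [277.3 235.2] [[ 0.4645 -0.0813  0.113 ]]
[[278.51557279 259.54882186]
 [278.43824934 243.73104903]]
```

View pics/w2.png

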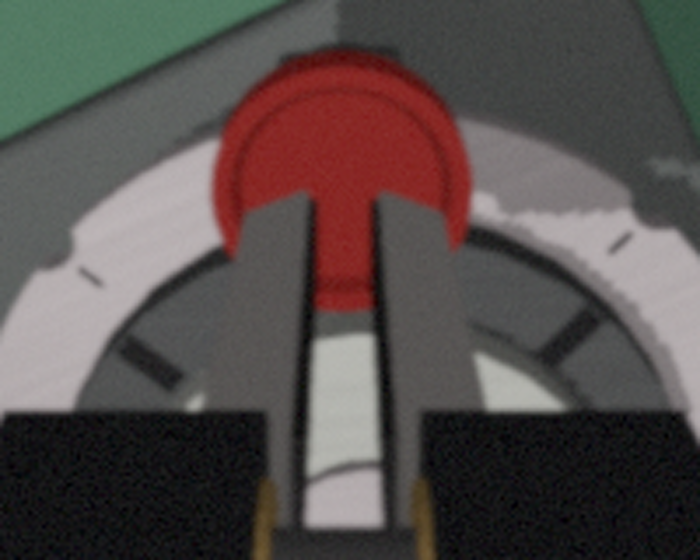

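The crop shows the two fingertips centred over the dish. The dish centre is at crop (341,186), within 1 mm of my aim, and the tips span about 37 mm of its 44 mm. I'll narrow them slightly and press.

Emit:
{"method": "apply_moves", "body": {
  "rows": [
    [[0, 0, 0.5, 0, 0.06], [0, 0, 0.3, 0, 0.06], [0, 0, 0.2, 0, 0.06], [0, 0, 0.2, 0, 0.06], [0, 0, 0.2, 0, 0.06], [0, 0, 0.2, 0, 0.06], [0, 0, 0, 0, 0.06]]
  ]
}}

```text
clock: 5.22
position: [0.4707, -0.0834, 0.1037]
orientation: [-0.0, 0.194, 0.981, -0.0]
contact_force: [-3.0, 0.3, 5.8]
width: 0.0059
gripper_force: 2.9
```

Emit:
{"method": "apply_moves", "body": {
  "rows": [
    [[0, 0, 0.13, 0, 0.06], [0, 0, 0.14, 0, 0.06], [0, 0, 0, 0, 0.06]]
  ]
}}

```text
clock: 5.6
position: [0.4707, -0.0834, 0.0986]
orientation: [-0.0, 0.194, 0.981, -0.0]
contact_force: [-1.7, 1.2, 7.7]
width: 0.0057
gripper_force: 3.5
```

Run:
```python
from h import *
s=monitor.sense();print(s["position"],s["contact_force"],s["width"])
R=np.array([[-.925,.38],[.38,.925]]);a=np.radians(162.2+np.arange(0,46,5));p=.1135*np.c_[np.cos(a),np.sin(a)]
print((np.diff(p,axis=0)@R*50).round(3).tolist(), p[-1]-p[0])
```

```text
[ 0.47069208 -0.08341109  0.09857622] [-1.69808063  1.20551938  7.74102004] 0.005741525288830488
[[-0.061, -0.491], [-0.103, -0.484], [-0.145, -0.473], [-0.186, -0.459], [-0.225, -0.441], [-0.263, -0.42], [-0.298, -0.395], [-0.331, -0.368], [-0.362, -0.337]] [ 0.00711793 -0.08657703]
```

Emit:
{"method": "apply_moves", "body": {
  "rows": [
    [[0, 0, 0.04, 0, 0.06], [-0.06, -0.49, 0, 0, 0.06], [-0.1, -0.48, 0, 0, 0.06], [-0.14, -0.47, 0, 0, 0.06], [0, 0, 0, 0, 0.06]]
  ]
}}

```text
clock: 6.22
position: [0.4667, -0.1135, 0.0986]
orientation: [0.002, 0.194, 0.981, -0.001]
contact_force: [-1.2, -0.8, 6.9]
width: 0.0056
gripper_force: 3.5
```

Run:
```python
from h import *
s=monitor.sense();print(s["position"],s["contact_force"])
f=grab("wrist")
for a,c in red(f): print(a,c.round(1),onz(f,c,.1).round(4))
g=f["pixels"][190:350,180:380];cv2.imwrite("pics/w3.png",cv2.cvtColor(cv2.resize(g,None,fx=3.5,fy=3.5,interpolation=cv2.INTER_CUBIC),cv2.COLOR_RGB2BGR))
```

```text
[ 0.46670268 -0.11351215  0.09864682] [-1.19984154 -0.84373446  6.92545251]
[ 242  211   85   84 3511] [286.6 244.3] [[ 0.4587 -0.1049  0.1   ]]
```

View pics/w3.png

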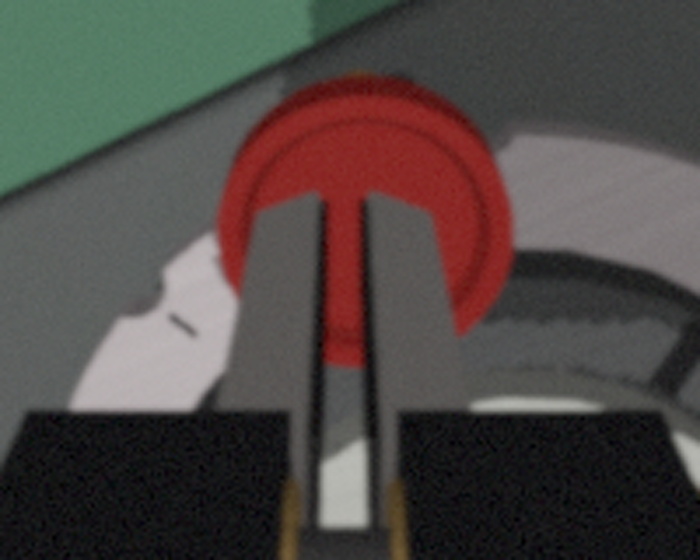

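The crop shows the table turning. The knob centre is at crop (365,220), about 4–5 mm behind the tips, whose leading finger now sits on the rim. The next notch is at crop (145,300), so I carry on.

Emit:
{"method": "apply_moves", "body": {
  "rows": [
    [[-0.19, -0.46, 0, 0, 0.06], [-0.22, -0.44, 0, 0, 0.06], [-0.26, -0.42, 0, 0, 0.06], [-0.3, -0.4, 0, 0, 0.06], [-0.33, -0.37, 0, 0, 0.06], [-0.18, -0.17, 0, 0, 0.06], [0, 0, 0, 0, 0.06]]
  ]
}}

```text
clock: 7.15
position: [0.4775, -0.1663, 0.0988]
orientation: [0.002, 0.194, 0.981, -0.0]
contact_force: [1.1, 1.3, 6.2]
width: 0.0053
gripper_force: 4.1
```

Run:
```python
from h import *
s=monitor.sense();print(s["position"],s["contact_force"])
f=grab("wrist")
for a,c in red(f): print(a,c.round(1))
k=np.array([.578,-.1172]);d=s["position"][:2]-k;print(np.hypot(*d),np.degrees(np.arctan2(d[1],d[0]))%360)
g=f["pixels"][190:350,180:380];cv2.imwrite("pics/w4.png",cv2.cvtColor(cv2.resize(g,None,fx=3.5,fy=3.5,interpolation=cv2.INTER_CUBIC),cv2.COLOR_RGB2BGR))
```

```text
[ 0.47753413 -0.16625501  0.09882569] [1.11658474 1.32121012 6.23408087]
[ 246  202   86   84 4082] [290.4 237.1]
0.11180244360537556 206.02511882775732
```

View pics/w4.png

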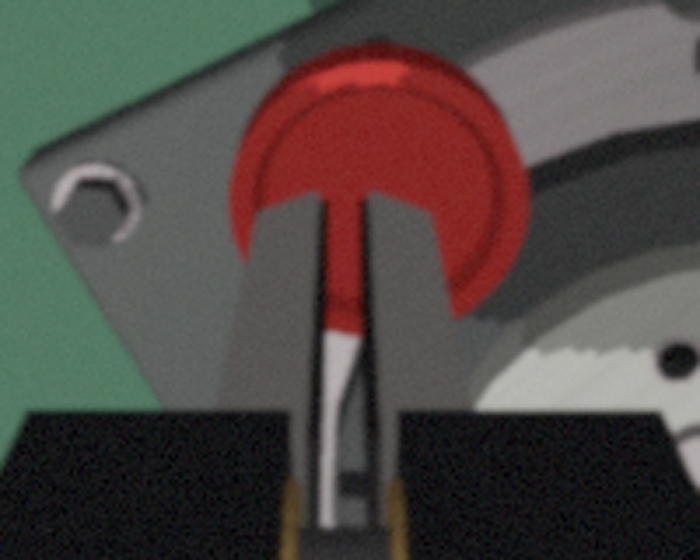

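The crop shows the knob centre at crop (380,190), trailing the tips. The dial is at about 38–39°, leaving roughly 13 mm of arc. I'll push 8 mm more, ease up so the plunger rides the plate's underside, then creep until it drops in.

Emit:
{"method": "apply_moves", "body": {
  "rows": [
    [[-0.14, -0.14, 0, 0, 0.06], [-0.15, -0.13, 0, 0, 0.06], [0, 0, -0.12, 0, 0.06], [0, 0, -0.12, 0, 0.06], [0, 0, 0, 0, 0.06]]
  ]
}}

```text
clock: 7.82
position: [0.4791, -0.1728, 0.1021]
orientation: [0.0, 0.194, 0.981, -0.0]
contact_force: [0.8, 0.0, 2.4]
width: 0.0056
gripper_force: 1.1
```

Emit:
{"method": "apply_moves", "body": {
  "rows": [
    [[-0.05, -0.05, 0, 0, 0.06], [0, 0, 0, 0, 0.06]]
  ]
}}

```text
clock: 8.07
position: [0.4795, -0.1736, 0.1022]
orientation: [0.0, 0.194, 0.981, 0.0]
contact_force: [-0.4, 1.8, 5.1]
width: 0.0057
gripper_force: 2.1
```

Emit:
{"method": "apply_moves", "body": {
  "rows": [
    [[-0.05, -0.05, 0, 0, 0.06], [0, 0, 0, 0, 0.06]]
  ]
}}

```text
clock: 8.32
position: [0.4804, -0.1755, 0.1027]
orientation: [0.001, 0.194, 0.981, -0.0]
contact_force: [-0.1, 2.9, 6.0]
width: 0.0059
gripper_force: 3.0
```

Emit:
{"method": "apply_moves", "body": {
  "rows": [
    [[0, 0, -0.1, 0, 0.06], [0, 0, 0, 0, 0.06]]
  ]
}}

```text
clock: 8.57
position: [0.4807, -0.1764, 0.1048]
orientation: [0.001, 0.194, 0.981, -0.001]
contact_force: [1.0, -1.3, 5.6]
width: 0.0056
gripper_force: 2.7
```

Run:
```python
from h import *
s=monitor.sense();print(s["position"],s["contact_force"])
f=grab("wrist")
for a,c in red(f): print(a,c.round(1))
g=f["pixels"][190:350,180:380];cv2.imwrite("pics/w5.png",cv2.cvtColor(cv2.resize(g,None,fx=3.5,fy=3.5,interpolation=cv2.INTER_CUBIC),cv2.COLOR_RGB2BGR))
```

```text
[ 0.48070127 -0.17641359  0.10482212] [ 0.96113231 -1.31557969  5.58109599]
[ 246  204   86   83 3978] [290.8 238.5]
```

View pics/w5.png

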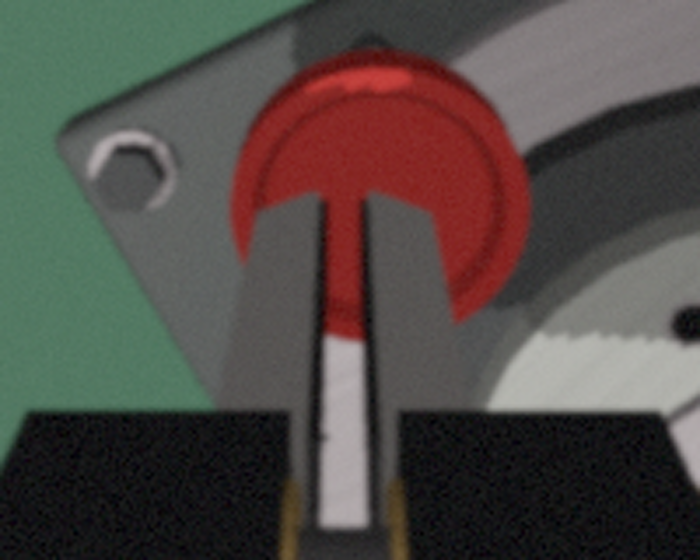

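At z = 0.105, above the 0.101 where the plunger would rest on the plate, it still pushes up with 5.6 N. The notch mark shows under the fingers at crop (325,437), so the plunger is in the notch. I'll let it up and retreat.

Emit:
{"method": "apply_moves", "body": {
  "rows": [
    [[0.03, 0.03, -0.1, 0, 0.06], [0.03, 0.03, -0.1, 0, 0.06], [0, 0, -0.1, 0, 0.06], [0, 0, -0.2, 0, 0.06], [0, 0, -0.4, 0, 0.06], [0, 0, -1, 0, 0.06], [0, 0, -1, 0, 0.06], [0, 0, -1, 0, 0.06], [0, 0, -1, 0, 0.06]]
  ]
}}

```text
clock: 9.75
position: [0.4789, -0.1732, 0.2027]
orientation: [-0.0, 0.194, 0.981, 0.0]
contact_force: [-0.0, 0.3, 0.0]
width: 0.006
gripper_force: 0.0
```

Emit:
{"method": "apply_moves", "body": {
  "rows": [
    [[1, 1, 0, 0, 0.06], [1, 1, 0, 0, 0.06], [1, 1, 0, 0, 0.06], [1, 1, 0, 0, 0.06], [1, 1, 0, 0, 0.06], [1, 1, 0, 0, 0.06], [1, 1, 0, 0, 0.06], [1, 1, 0, 0, 0.06], [0, 0, 0, 0, 0.06], [0, 0, 0, 0, 0.06]]
  ]
}}

```text
clock: 11.0
position: [0.3924, 0.0349, 0.2023]
orientation: [0.0, 0.194, 0.981, -0.0]
contact_force: [0.3, -0.9, 1.5]
width: 0.0061
gripper_force: 0.0
```

Run:
```python
from h import *
s=monitor.sense();print(s["clock"],s["position"],s["contact_force"])
f=grab("top")
for a,c in red(f): print(a,c.round(1),onz(f,c,.113))
k=onz(f,(310,200.5),.11)[0]
for c in ((299.4,235.2),*[c for a,c in red(f)]): d=onz(f,c,.113)[0]-k;print(np.hypot(*d[:2]),np.degrees(np.arctan2(d[1],d[0]))%360)
a=cv2.resize(f["pixels"][150:260,250:370],None,fx=3.3,fy=3.3,interpolation=cv2.INTER_CUBIC)
f=grab("scene");
for q,c in red(f): print("scene",q,c.round(1))
b=cv2.resize(f["pixels"][160:290,170:300],(396,363),interpolation=cv2.INTER_CUBIC)
cv2.imwrite("pics/end.png",cv2.cvtColor(np.hstack([a,b]),cv2.COLOR_RGB2BGR))
```

```text
11.0 [0.39242697 0.0349418  0.2022564 ] [ 0.30235341 -0.93577502  1.51324382]
[320 225  17  17 238] [327.9 232.7] [[ 0.47771538 -0.16727219  0.113     ]]
[112 260  17  18 199] [121. 269.] [[0.3811766  0.45128457 0.113     ]]
0.11180917444200394 161.48508263265168
0.11212251780770391 206.51209711741296
0.6016293896994003 109.10066571351227
scene [349   3  13  13 137] [355.1   9.2]
scene [ 63   8  13  13 143] [68.6 14. ]
scene [415 154  25  32 511] [426.2 170.6]
scene [196 183  20  15 236] [205.8 189.5]
```

View pics/end.png

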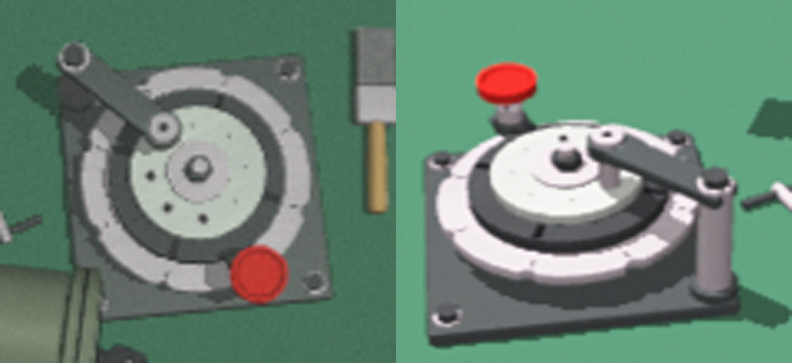

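The turn measures 45.03°, and the end view shows the knob standing high. I'll check its height across the two views, then hand in.

Run:
```python
from h import *
f=grab("top");g=grab("scene")
a=onz(f,(327.9,232.7),.113)[0];b=onz(g,(205.8,189.5),.113)[0];print("now",(b-a)[:2],"start",.4787-.472,-.0834+.0816)
ok=abs((b-a)[0]-.0067)<.004
print(ok)
if ok: print(robot.close_job())
```

```text
now [ 0.00714787 -0.00133404] start 0.006700000000000039 -0.001799999999999996
True
the job is handed in; nothing more can be done
None
```

The jig is indexed one station counter-clockwise (45.0° measured in the top view) and the plunger is fully up in the next notch, at its starting height within camera accuracy. I handed the job in at about 11 s with the arm clear.

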